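# Pack a gas-detector accessory kit into its tote

### The arm

A 6-joint arm with a two-finger parallel gripper is mounted at the origin on the work surface. World frame = base frame: x ahead of the robot, y to its left, z up, the work surface at z = 0. Lengths are in m, angles in rad, forces in N, time in s.
With the tool pointing down it reaches from about 0.275 to 0.825 m from the base axis. Payload 4.9 kg.
Tool frame: the origin (TCP) lies between the finger pads; the fingertips stand 11 mm ahead of it and the grasp point (between the pads) lies 8 mm behind it; z points along the fingers, y is the line along which they close (so a half turn about z gives the same grasp; the last joint's range is limited). The gripper opens to 85 mm and grips with 20 to 120 N. Pads are 22 mm wide; open, the fingers measure 114 mm over their backs; the gripper's body (76 mm by 85 mm) begins 54 mm behind the grasp point. The pads swing forward as they close: fully open they stand 13 mm farther back than shut.
Start: joints at [-1.434, 0.326, -0.193, 1.052, 0, 1.437], TCP at [0.147, -0.53, 0.242] pointing down, gripper open.
Joint ranges: [-2.65, 2.65], [-0.97, 1.79], [-1.3, 1.35], [-1.93, 2.1], [-1.47, 1.37], [-3.14, 3.14]. Speed limits (rad/s): [2.57, 2.57, 3.14, 3.14, 3.14, 3.14].

### API

Orientations are given as a unit quaternion [x, y, z, w].
In Python, from workcell import r gives the robot as it stands.
- The arm moves only by the tool servo_tool, never from a script. Its argument "moves" is a list of rows, each an object with "travel": the shift along the tool's x, y, z in cm, a list of three; "angular": the turn, a rotation vector about the tool's x, y, z in rad, a list of three; "fingers": the finger opening in cm, from 0 to 8.54. In form: [{"travel": [dx, dy, dz], "angular": [wx, wy, wz], "fingers": fingers}, ...]. A call has 1 to 5 rows; each row shifts and turns the commanded pose from where the row before left it, along the tool's axes as they then stand; what a row does not reach is not made up. A row lasts 1/8 s, in which the tool goes at most 62.5 mm and 10.7 degrees, less where a joint would pass 70% of its speed; a pose out of reach is approached as far as the arm can. A call is refused whole if a number of a shift passes 6.25 or a number of a turn 0.188, either way. A call with a gripper value outside its range is refused whole. The fingers move at their own pace and stop on an object; the grip force is fixed at half the most. Time passes only in rows, so rows that do not move let the fingers close. It gives the time, the measured TCP pose, the force, the opening and the grip force at its end, in the units of the state.
- r.get_obs(): the state, without advancing time (a new reading comes with each control period).
- r.camera(name): name is "scene" or "top"; returns the picture (420x560x3 uint8, red, green, blue); there is no depth.
- r.camera_info(name): a dict with "camera_matrix" (3x3 intrinsics, pixels), "world_from_camera" (4x4, takes a point from camera to world coordinates). Camera axes: x right, y down, z forward; pixel columns grow to the right and rows downward; lengths in m; the calibration is good to about 2 mm. A picture is of the moment at which its call begins. camera_info takes no time and is no camera call.
- r.job_done(): hands the job in; it is judged then, once.
Trained networks look in the newest picture that a camera, given by its name, has taken for a name from the list of things; names that differ only in an ending like _2 or _b are one class to them, and where a whole thing is asked for, a point or a joint stands for the part that bears it (a point fixed in the world has none). Each returns a list of dicts, best first, with "confidence" (0 to 1); they miss things now and then, are a little off and sometimes report something else, mostly with a low value. They report only what shows in the picture. A call takes as long as a camera call. They do not tell look-alikes from the thing itself.
- r.find_in(name, camera): "rect" ([left, top, width, height] in pixels, round what is visible of it).
- r.cut_out(name, camera): "mask" (420x560 bool, what is visible of it) and "rect" ([left, top, width, height] in pixels, round what is visible of it).
The state is a dict: "time_s": time; "joint_pos": joint angles; "joint_velocities": joint speeds; "joint_efforts": joint torques, N m; "eef_pos": TCP position; "orientation": TCP orientation; "contact_force": force on the tool from outside, world axes, zero at the start; "torque": the same for the moment, N m; "grip_width": finger opening in m; "grasp_force": force on a finger pad.
Only numpy, scipy, OpenCV 4.12 (cv2) and the standard library are available. Lean on these libraries where they do the work, as an engineer would, in place of code of your own. Each camera call takes 0.05 s, during which the arm holds its last target. There are 200 camera calls.

### The job

Pack the kit into the blue tote, each thing in its own bay: the grey terminal module flat on the floor of its bay, green strips up, between the two white ribs and lying across the tote from one grey stop to the other; the remote control flat, keys up, in the middle bay; the red alarm beacon upright in the other end bay. The dock lets you take the module only by its two ends and the bay has finger room only at its long sides, so set the module down on the bench, green strips up, and let go of it, then take it again by its long sides. Lower each thing in gently rather than dropping it, and leave everything else on the bench where it is.

Things in the scene. Friction and masses are not known exactly. Their poses are not given: they have to be found in the camera images.
- tote: Blue open tote fixed to the bench, 180 (its x) x 385 (its y) x 63 mm high, walls and floor 5 mm. Origin: centre of its underside. Two dividers (tops 60 mm above the bench) make three bays in a row, each 170 mm in x: module bay (-y end, 125 mm in y), remote bay (middle, 120 mm), beacon bay (+y end, 125 mm). Turned at most 9 degrees from the world axes.
- bay_module (a point): Centre of the module bay's floor, axes as the tote, 5 mm above the bench. Grey stop blocks (tops 60 mm above the bench) fill both x ends and leave 82 mm between them, too little for fingers at the module's ends. Two white ribs along x, 5 mm thick, 8 mm high, leave 60 mm clear between them (y -30 to +30 mm): keep fingertips above them.
- bay_remote (a point): Centre of the floor of the middle bay (170 x 120 mm, plain), axes as the tote.
- bay_beacon (a point): Centre of the floor of the beacon bay (170 x 125 mm, plain), axes as the tote.
- dock: Yellow fixed charging dock on the bench that holds the module at the start. Two upright walls along its x, 50 mm long, 8 mm thick, 50 mm high, 48 mm apart, on a base 44 mm long (x), 64 mm wide (y) and 8 mm high. Open at both x ends. Origin: centre of its underside, on the bench.
- module: Light grey terminal module with two green strips on top, 66 (its x) x 44 (its y) x 40 mm high, 0.15-0.3 kg. Origin: centre of its underside. Starts in the dock, x along the dock's x, underside 8 mm above the bench, ends 11 mm beyond the dock's base; the dock's walls rise 2 mm above its top, 2 mm off its long sides.
- remote: White remote control with blue, grey and red keys on top, 130 (its x) x 42 (its y) x 22 mm high, lying flat on the bench, keys up, about 0.12 kg. Origin: centre of its underside.
- beacon: Alarm beacon standing upright: grey round base 54 mm across and 34 mm high, above it a red cylinder 48 mm across up to 75 mm with a round dome to 99 mm. About 0.18 kg. Origin: centre of its underside, z up.
- lens_cap: Bystander: black round lens cap with a bright metal rim, 80 mm across, 30 mm high, standing among the kit. Origin under its centre.
- adapter: Bystander: white mains adapter block, 78 x 45 x 30 mm, with two 18 mm brass pins at its +x end. Origin under the block's centre.
- screwdriver: Bystander: orange-handled screwdriver, 180 mm long, lying in front of the tote (on the robot's side).
There are look-alikes about, which are no part of the job. Leave any purple look-alike of the beacon alone.

How it is judged:
By the outcome, as a careful person would: the job done as asked, in the order asked, and still so for the second after the job is handed in, with the robot touching nothing.
It also fails if it takes over 72 s, if anything falls off the work surface, if the arm or the gripper's body presses on something with over 40 N, if the wrist force passes 120 N, or if a joint passes its speed limit or range.

## Working session

There is one attempt and no reset: what is moved stays moved. The work goes in short steps, Python scripts to look and compute and a tool call to move; the robot and the scene stay as the last step left them, time stands still between calls to the robot, and variables do not carry over. Pictures are saved under pics/ and viewed, at most 10 in all, crops included, and the job is handed in when it is done.

Besides the shell and the picture viewer there is one more tool, called after "Call:" in YAML: its name, and indented under it one key for each argument. servo_tool: Moves the arm, as the interface text tells. Its arguments: {"type":"object","properties":{"moves":{"type":"array","items":{"type":"object","properties":{"travel":{"type":"array","items":{"type":"number"}},"angular":{"type":"array","items":{"type":"number"}},"fingers":{"type":"number"}}}}},"required":["moves"]}

```bash
mkdir -p pics; ls
cat > h.py <<'E'
import numpy as np, cv2
from workcell import r
def save(img,n): cv2.imwrite('pics/'+n,cv2.cvtColor(img,cv2.COLOR_RGB2BGR))
def ray(cam,u,v,z):
    i=r.camera_info(cam);K=np.array(i['camera_matrix']);T=np.array(i['world_from_camera'])
    d=T[:3,:3]@np.linalg.solve(K,[u,v,1.]);o=T[:3,3]
    return o+d*(z-o[2])/d[2]
def proj(cam,p):
    i=r.camera_info(cam);K=np.array(i['camera_matrix']);T=np.array(i['world_from_camera'])
    c=K@(T[:3,:3].T@(np.asarray(p,float)-T[:3,3]));return c[:2]/c[2]
E
python3 - <<'E'
from h import *
np.set_printoptions(precision=3,suppress=True)
a=r.camera('scene');b=r.camera('top');save(a,'s0.png');save(b,'t0.png')
for c in('scene','top'):
    i=r.camera_info(c);print(c,np.array(i['camera_matrix']),np.array(i['world_from_camera']))
for n in['tote','dock','module','remote','beacon','lens_cap','adapter','screwdriver']:
    print(n,[(np.round(d['rect']).tolist(),round(d['confidence'],2)) for d in r.find_in(n,'top')])
print(r.get_obs())
E
```

```text
pics
scene [[520.25    0.    274.491]
 [  0.    520.25  214.848]
 [  0.      0.      1.   ]] [[-0.881  0.264 -0.394  1.051]
 [ 0.473  0.517 -0.713  0.874]
 [ 0.015 -0.814 -0.58   0.782]
 [ 0.     0.     0.     1.   ]]
top [[397.66    0.    278.679]
 [  0.    397.66  208.192]
 [  0.      0.      1.   ]] [[ 0.015 -0.995  0.095  0.437]
 [-1.    -0.015 -0.004 -0.04 ]
 [ 0.006 -0.095 -0.995  0.925]
 [ 0.     0.     0.     1.   ]]
tote [([93.0, 137.0, 178.0, 92.0], 0.91)]
dock [([298.0, 232.0, 33.0, 35.0], 0.74)]
module [([300.0, 233.0, 29.0, 34.0], 0.59)]
remote [([313.0, 124.0, 38.0, 53.0], 0.73), ([402.0, 117.0, 24.0, 38.0], 0.17)]
beacon [([422.0, 246.0, 39.0, 23.0], 0.87), ([443.0, 209.0, 39.0, 25.0], 0.69), ([401.0, 192.0, 35.0, 24.0], 0.62)]
lens_cap [([90.0, 140.0, 178.0, 88.0], 0.54)]
adapter [([401.0, 113.0, 27.0, 44.0], 0.69)]
screwdriver [([143.0, 239.0, 18.0, 78.0], 0.93), ([402.0, 116.0, 21.0, 38.0], 0.25)]
{'time_s': 0.5, 'joint_pos': array([-1.434,  0.326, -0.193,  1.052, -0.   ,  1.437]), 'joint_velocities': array([-0.002,  0.   ,  0.   , -0.001, -0.002, -0.001]), 'joint_efforts': array([ -0.   , -44.296,  26.254,   0.003,  -0.   ,   0.   ]), 'eef_pos': array([ 0.147, -0.53 ,  0.242]), 'orientation': array([ 0.991,  0.135, -0.   , -0.   ]), 'contact_force': array([-0.396, -0.529, -0.064]), 'torque': array([ 0.026, -0.012, -0.005]), 'grasp_force': 0.0, 'grip_width': 0.08528588221946318}
```

View pics/t0.png

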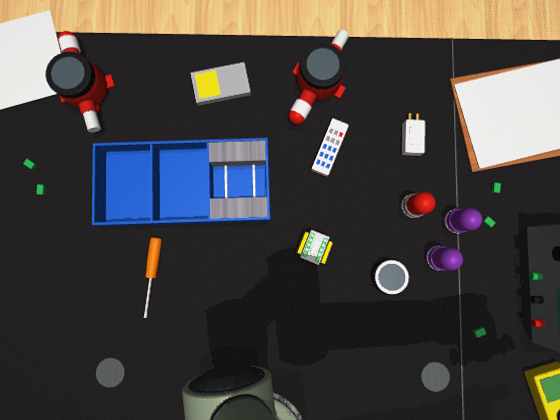

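View pics/s0.png

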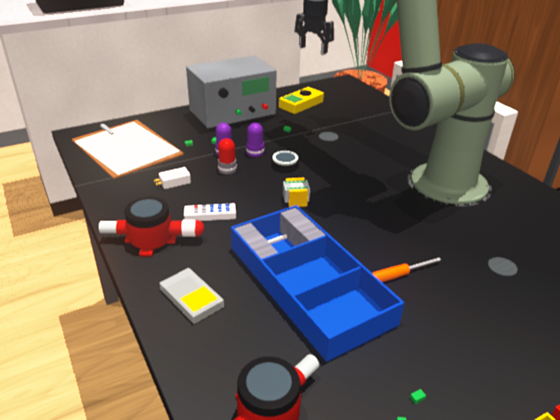

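The top view shows the tote at u 93–270, v 137–224, with its grey stops (module bay) at the right end. The dock and module are at (315,246) and the remote at (330,147).

Look-alikes:
- **Beacon:** red at (418,204); purple ones at (463,220) and (445,258). I choose the red one.
- **Remote:** the white keyed one at (330,147), against the adapter at (414,135) and the grey/yellow box at (220,83).
- **Module:** the one in the yellow dock at (315,246), against the yellow box at (545,390).

```bash
cat >> h.py <<'E'
from scipy.optimize import minimize
def box(lx,ly,z0,z1,cx=0,cy=0): return np.array([[cx+a*lx/2,cy+b*ly/2,z] for a in(-1,1) for b in(-1,1) for z in(z0,z1)])
def cyl(rad,z0,z1):
    t=np.linspace(0,2*np.pi,36,endpoint=False);return np.array([[rad*np.cos(a),rad*np.sin(a),z] for a in t for z in(z0,z1)])
DOME=np.vstack([cyl(.024*np.cos(b),.075+.024*np.sin(b),.075+.024*np.sin(b)) for b in np.linspace(0,1.5,6)])
MOD=box(.066,.044,0,.04)
M=dict(tote=[box(.18,.385,0,.063)],
 dock=[box(.05,.008,0,.05,0,.028),box(.05,.008,0,.05,0,-.028),box(.044,.064,0,.008),MOD+[0,0,.008]],
 module=[MOD],remote=[box(.13,.042,0,.022)],beacon=[cyl(.027,0,.034),np.vstack([cyl(.024,.034,.075),DOME])],lens_cap=[cyl(.04,0,.03)],
 adapter=[box(.078,.045,0,.03),box(.018,.02,.01,.02,.048)])
def rast(parts,p,cam,S=4,dz=0):
    c,s=np.cos(p[2]),np.sin(p[2]);R=np.array([[c,-s,0],[s,c,0],[0,0,1]])
    i=r.camera_info(cam);K=np.array(i['camera_matrix']);T=np.array(i['world_from_camera'])
    m=np.zeros((420*S,560*S),np.uint8)
    for q in parts:
        w=q@R.T+[p[0],p[1],dz];k=(w-T[:3,3])@T[:3,:3]@K.T;uv=(k[:,:2]/k[:,2:]+.5)*S-.5
        h=cv2.convexHull(uv.astype(np.float32));cv2.fillConvexPoly(m,np.round(h*16).astype(np.int32),1,shift=4)
    return m
def fit(parts,masks,p0,yaw=True,dz=0,S=4):
    big={c:cv2.resize(m.astype(np.uint8),None,fx=S,fy=S,interpolation=cv2.INTER_NEAREST) for c,m in masks.items()}
    def f(q):
        p=[q[0],q[1],q[2] if yaw else 0]
        e=0
        for c,m in big.items():
            a=rast(parts,p,c,S,dz);e+=1-(a&m).sum()/max((a|m).sum(),1)
        return e/len(big)
    best=None
    n=3 if yaw else 2
    for d in ([0,.6,-.6,1.2] if yaw else [0]):
        x=np.array(p0[:n],float)
        if yaw:x[2]+=d
        st=np.vstack([x]+[x+np.eye(n)[k]*(.015,.015,.15)[k] for k in range(n)])
        o=minimize(f,x,method='Nelder-Mead',options=dict(initial_simplex=st,xatol=2e-4,fatol=1e-5,maxfev=150))
        if best is None or o.fun<best.fun:best=o
    return best.x,1-best.fun
def masks_of(names,near,cams=('top','scene'),tol=30):
    out={}
    for c in cams:
        r.camera(c);m=np.zeros((420,560),bool);t=proj(c,near)
        for n in names:
            for d in r.cut_out(n,c):
                x,y,w,h=d['rect']
                if d['confidence']>.3 and np.hypot(x+w/2-t[0],y+h/2-t[1])<tol: m|=np.asarray(d['mask'],bool);break
        if m.any():out[c]=m
    return out
E
python3 - <<'E'
from h import *
np.set_printoptions(precision=4,suppress=True)
C=dict(tote=((181,180),.06,0),dock=((315,246),.04,-.4),remote=((330,147),.02,-.4),beacon=((418,204),.05,0),lens_cap=((391,277),.03,0),adapter=((414,137),.03,0))
for n,(uv,z,y) in C.items():
    g=ray('top',*uv,z);mk=masks_of(['dock','module'] if n=='dock' else [n],g)
    for cs in [list(mk)]+[[c] for c in mk]:
        p,s=fit(M[n],{c:mk[c] for c in cs},[g[0],g[1],y],yaw=n not in('beacon','lens_cap'))
        print(n,cs,p,'iou %.3f'%s)
for n in('beacon',):
  for uv in((463,220),(445,258)):print('purple',ray('top',*uv,.06))
im=cv2.resize(r.camera('top')[105:285,280:480],None,fx=3,fy=3,interpolation=cv2.INTER_CUBIC);save(im,'c1.png')
E
```

```text
tote ['top', 'scene'] [0.5761 0.1729 0.0463] iou 0.983
tote ['top'] [0.5757 0.1732 0.0469] iou 0.982
tote ['scene'] [0.5767 0.1722 0.0461] iou 0.987
dock ['top', 'scene'] [ 0.4348 -0.1228 -0.4004] iou 0.809
dock ['top'] [ 0.4343 -0.1226 -0.3727] iou 0.864
dock ['scene'] [ 0.4393 -0.1201  1.064 ] iou 0.806
remote ['top', 'scene'] [ 0.6699 -0.1609 -0.38  ] iou 0.896
remote ['top'] [ 0.668  -0.16   -0.3827] iou 0.923
remote ['scene'] [ 0.6703 -0.1625 -0.3503] iou 0.878
beacon ['top', 'scene'] [ 0.5344 -0.3567] iou 0.929
beacon ['top'] [ 0.5336 -0.3553] iou 0.928
beacon ['scene'] [ 0.535  -0.3575] iou 0.948
lens_cap ['top', 'scene'] [ 0.3717 -0.2991] iou 0.910
lens_cap ['top'] [ 0.3716 -0.295 ] iou 0.871
lens_cap ['scene'] [ 0.3712 -0.3   ] iou 0.959
adapter ['top', 'scene'] [ 0.6941 -0.3552 -0.0392] iou 0.851
adapter ['top'] [ 0.6942 -0.3553 -0.0225] iou 0.904
adapter ['scene'] [ 0.694  -0.3572 -0.1651] iou 0.807
purple [ 0.4991 -0.4465  0.06  ]
purple [ 0.4161 -0.405   0.06  ]
```

View pics/c1.png

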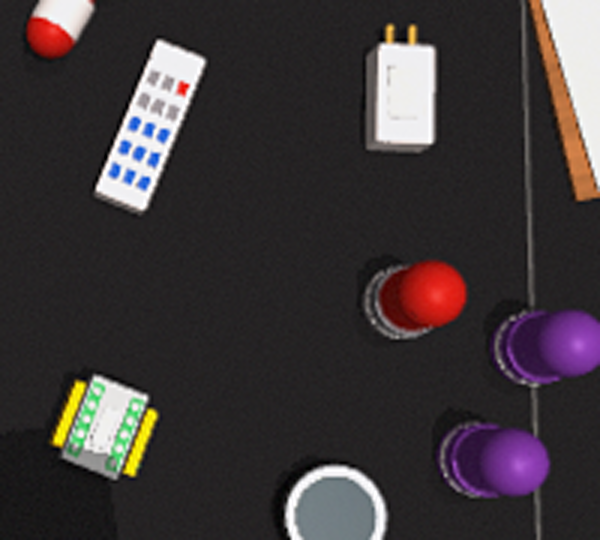

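The crop confirms the choices: red beacon at top-view pixel (420,204), keyed remote, and module between yellow walls at (315,247). Next I refine these poses with colour masks and plan the first approach.

```bash
cat >> h.py <<'E'
from scipy.spatial.transform import Rotation as Rn
def blob(cam,p,thr=70,half=35,f=None):
    im=r.camera(cam).astype(int);u,v=np.round(proj(cam,p)).astype(int)
    m=(im.max(2)>thr) if f is None else f(im)
    k=np.zeros_like(m);k[max(v-half,0):v+half,max(u-half,0):u+half]=1;m&=k
    n,l,st,ct=cv2.connectedComponentsWithStats(m.astype(np.uint8))
    j=1+np.argmax(st[1:,4]);mm=(l==j).astype(np.uint8)
    return cv2.morphologyEx(mm,cv2.MORPH_CLOSE,np.ones((5,5))).astype(bool)
def now():
    o=r.get_obs();R=Rn.from_quat(o['orientation']).as_matrix()
    return np.array(o['eef_pos']),R,np.arctan2(R[1,0],R[0,0])
def plan(way,step=.055,start=None):
    """way: list of (x,y,z,a); prints rows, first levelling any tilt ignored"""
    p,R,a=now() if start is None else start
    p=p.copy()
    for (x,y,z,at) in way:
        t=np.array([x,y,z]);da=(at-a+np.pi)%(2*np.pi)-np.pi
        n=max(int(np.ceil(np.linalg.norm(t-p)/step)),int(np.ceil(abs(da)/.17)),1)
        for i in range(n):
            d=(t-p)/(n-i);w=-da/(n-i)
            Ra=np.array([[np.cos(a),np.sin(a),0],[np.sin(a),-np.cos(a),0],[0,0,-1]])
            tr=np.round(Ra.T@d*100,1 if i<n-1 else 2);w=round(w,2 if i<n-1 else 3)
            print(tr.tolist(),w)
            p=p+Ra@tr/100;a=a-w;da+=w
        print('--',np.round(p,4),round(a,3))
E
python3 - <<'E'
from h import *
np.set_printoptions(precision=4,suppress=True)
for n,p0 in dict(dock=(.435,-.122,-.385),remote=(.669,-.161,-.38),beacon=(.534,-.356,0)).items():
    mk={c:blob(c,[p0[0],p0[1],.03]) for c in('top','scene')}
    for cs in (['top','scene'],['top'],['scene']):
        p,s=fit(M[n],{c:mk[c] for c in cs},p0,yaw=n!='beacon');print(n,cs,p,'%.3f'%s,[mk[c].sum() for c in cs])
plan([(.435,-.122,.13,1.18)])
E
```

```text
dock ['top', 'scene'] [ 0.4359 -0.1251 -0.3698] 0.709 [np.int64(878), np.int64(1519)]
dock ['top'] [ 0.4357 -0.1251 -0.37  ] 0.955 [np.int64(878)]
dock ['scene'] [ 0.4373 -0.1224 -0.3631] 0.466 [np.int64(1519)]
remote ['top', 'scene'] [ 0.6697 -0.1609 -0.3752] 0.785 [np.int64(1069), np.int64(1414)]
remote ['top'] [ 0.6696 -0.161  -0.3765] 0.961 [np.int64(1069)]
remote ['scene'] [ 0.6724 -0.1583 -0.2558] 0.612 [np.int64(1414)]
beacon ['top', 'scene'] [ 0.5347 -0.3563] 0.779 [np.int64(689), np.int64(939)]
beacon ['top'] [ 0.5346 -0.3557] 0.944 [np.int64(689)]
beacon ['scene'] [ 0.5337 -0.3607] 0.621 [np.int64(939)]
[3.9, -3.2, 1.1] -0.09
[4.1, -2.8, 1.1] -0.09
[4.4, -2.4, 1.1] -0.09
[4.6, -2.0, 1.1] -0.09
[4.7, -1.6, 1.1] -0.09
[4.8, -1.2, 1.1] -0.09
[4.9, -0.7, 1.2] -0.09
[5.0, -0.3, 1.1] -0.09
[5.0, 0.2, 1.2] -0.09
[4.98, 0.63, 1.13] -0.099
-- [ 0.435 -0.122  0.13 ] 1.18
```

Call:
servo_tool:
  moves:
    - {"travel": [3.9,-3.2,1.1],"angular": [0,0,-0.09],"fingers": 8.5}
    - {"travel": [4.1,-2.8,1.1],"angular": [0,0,-0.09],"fingers": 8.5}
    - {"travel": [4.4,-2.4,1.1],"angular": [0,0,-0.09],"fingers": 8.5}
    - {"travel": [4.6,-2.0,1.1],"angular": [0,0,-0.09],"fingers": 8.5}
    - {"travel": [4.7,-1.6,1.1],"angular": [0,0,-0.09],"fingers": 8.5}

```text
time_s: 2.78
eef_pos: [0.2922, -0.3246, 0.1872]
orientation: [0.935, 0.354, 0.0, 0.0]
contact_force: [0.7, 0.0, -0.5]
grip_width: 0.0849
grasp_force: 0.0
```

Call:
servo_tool:
  moves:
    - {"travel": [4.8,-1.2,1.1],"angular": [0,0,-0.09],"fingers": 8.5}
    - {"travel": [4.9,-0.7,1.2],"angular": [0,0,-0.09],"fingers": 8.5}
    - {"travel": [5.0,-0.3,1.1],"angular": [0,0,-0.09],"fingers": 8.5}
    - {"travel": [5.0,0.2,1.2],"angular": [0,0,-0.09],"fingers": 8.5}
    - {"travel": [4.8,0.6,1.1],"angular": [0,0,-0.12],"fingers": 8.5}

```text
time_s: 3.4
eef_pos: [0.435, -0.1221, 0.1302]
orientation: [0.824, 0.567, 0.0, 0.0]
contact_force: [1.5, -0.6, -0.2]
grip_width: 0.0851
grasp_force: 0.0
```

Run:
```python
from h import *
p,R,a=now();print(p,a,R[:,2],r.get_obs()['time_s'])
plan([(.4358,-.1240,.08,1.20),(.4358,-.1240,.022,1.2)],.03)
```

```text
[ 0.43500971 -0.12210056  0.13017839] 1.204790651020057 [ 8.29767733e-04 -4.69787589e-04 -9.99999545e-01] 3.4
[-0.1, 0.1, 2.5] 0.0
[-0.05, 0.04, 2.52] 0.005
-- [ 0.4358 -0.124   0.08  ] 1.2
[0.0, 0.0, 2.9] -0.0
[0.0, 0.0, 2.9] -0.0
-- [ 0.4358 -0.124   0.022 ] 1.2
```

Call:
servo_tool:
  moves:
    - {"travel": [-0.2,0.1,3.0],"angular": [0,0,0],"fingers": 8.5}
    - {"travel": [0,0,3.0],"angular": [0,0,0],"fingers": 8.5}
    - {"travel": [0,0,2.5],"angular": [0,0,0],"fingers": 8.5}
    - {"travel": [0,0,2.1],"angular": [0,0,0],"fingers": 8.5}
    - {"travel": [0,0,0],"angular": [0,0,0],"fingers": 6.0}

```text
time_s: 4.03
eef_pos: [0.4331, -0.1252, 0.0232]
orientation: [0.825, 0.565, -0.001, -0.001]
contact_force: [2.2, -1.4, -0.4]
grip_width: 0.0697
grasp_force: 0.3
```

Call:
servo_tool:
  moves:
    - {"travel": [0,0,0],"angular": [0,0,0],"fingers": 6.0}
    - {"travel": [0,0,0],"angular": [0,0,0],"fingers": 6.0}
    - {"travel": [0,0,0],"angular": [0,0,0],"fingers": 6.0}

```text
time_s: 4.4
eef_pos: [0.4344, -0.1258, 0.0248]
orientation: [0.825, 0.565, 0.0, 0.0]
contact_force: [0.3, -0.3, -0.6]
grip_width: 0.0651
grasp_force: 67.1
```

Call:
servo_tool:
  moves:
    - {"travel": [0,0,-1.0],"angular": [0,0,0],"fingers": 6.0}
    - {"travel": [0,0,-3.0],"angular": [0,0,0],"fingers": 6.0}
    - {"travel": [0,0,-4.0],"angular": [0,0,0],"fingers": 6.0}
    - {"travel": [0,0,0],"angular": [0,0,0],"fingers": 6.0}

```text
time_s: 4.9
eef_pos: [0.4365, -0.1268, 0.1075]
orientation: [0.825, 0.565, 0.002, 0.003]
contact_force: [-0.2, -0.1, -1.7]
grip_width: 0.0648
grasp_force: 67.5
```

Run:
```python
from h import *
o=r.get_obs();p,R,a=now();print(p,a,o['contact_force'],o['grip_width'],o['grasp_force'])
plan([(.40,.02,.08,1.617),(.40,.02,.0185,1.617)],.04)
```

```text
[ 0.43650202 -0.12676324  0.10750808] 1.2008907462341392 [-0.16281668 -0.07511088 -1.73258231] 0.06480416604046865 67.48939275741577
[3.1, -2.2, 0.7] -0.1
[3.3, -1.9, 0.7] -0.11
[3.5, -1.5, 0.7] -0.1
[3.55, -1.06, 0.65] -0.106
-- [0.4  0.02 0.08] 1.617
[0.0, 0.0, 3.1] -0.0
[0.0, 0.0, 3.05] -0.0
-- [0.4    0.02   0.0185] 1.617
```

Call:
servo_tool:
  moves:
    - {"travel": [3.1,-2.2,0.5],"angular": [0,0,-0.1],"fingers": 6.0}
    - {"travel": [3.3,-1.9,0.7],"angular": [0,0,-0.11],"fingers": 6.0}
    - {"travel": [3.5,-1.5,0.7],"angular": [0,0,-0.1],"fingers": 6.0}
    - {"travel": [3.5,-1.1,0.7],"angular": [0,0,-0.106],"fingers": 6.0}
    - {"travel": [0,0,2.5],"angular": [0,0,0],"fingers": 6.0}

```text
time_s: 5.52
eef_pos: [0.3965, 0.0225, 0.0532]
orientation: [0.689, 0.725, 0.0, 0.0]
contact_force: [1.0, -1.0, -1.9]
grip_width: 0.0652
grasp_force: 67.4
```

Call:
servo_tool:
  moves:
    - {"travel": [0,0,2.3],"angular": [0,0,0],"fingers": 6.0}
    - {"travel": [0,0,0.9],"angular": [0,0,0],"fingers": 6.0}
    - {"travel": [0,0,0.4],"angular": [0,0,0],"fingers": 6.0}
    - {"travel": [0,0,0],"angular": [0,0,0],"fingers": 6.0}

```text
time_s: 6.02
eef_pos: [0.3974, 0.0204, 0.0174]
orientation: [0.691, 0.723, 0.0, 0.0]
contact_force: [0.1, -0.2, -1.1]
grip_width: 0.065
grasp_force: 67.2
```

Call:
servo_tool:
  moves:
    - {"travel": [0,0,0.1],"angular": [0,0,0],"fingers": 6.0}
    - {"travel": [0,0,0],"angular": [0,0,0],"fingers": 6.0}

```text
time_s: 6.28
eef_pos: [0.3976, 0.0205, 0.0166]
orientation: [0.691, 0.723, 0.0, 0.0]
contact_force: [-0.6, 0.4, -2.2]
grip_width: 0.0647
grasp_force: 67.2
```

Call:
servo_tool:
  moves:
    - {"travel": [0,0,0.1],"angular": [0,0,0],"fingers": 6.0}
    - {"travel": [0,0,0],"angular": [0,0,0],"fingers": 6.0}

```text
time_s: 6.52
eef_pos: [0.3976, 0.0205, 0.0161]
orientation: [0.691, 0.723, 0.0, 0.0]
contact_force: [-3.4, 0.4, 9.9]
grip_width: 0.065
grasp_force: 68.6
```

Call:
servo_tool:
  moves:
    - {"travel": [0,0,0],"angular": [0,0,0],"fingers": 8.5}
    - {"travel": [0,0,0],"angular": [0,0,0],"fingers": 8.5}
    - {"travel": [0,0,0],"angular": [0,0,0],"fingers": 8.5}
    - {"travel": [0,0,-3],"angular": [0,0,0],"fingers": 8.5}
    - {"travel": [0,0,-5],"angular": [0,0,0],"fingers": 8.5}

```text
time_s: 7.15
eef_pos: [0.3956, 0.0208, 0.095]
orientation: [0.691, 0.723, -0.001, -0.002]
contact_force: [0.5, 0.3, 0.7]
grip_width: 0.0849
grasp_force: 0.0
```

Call:
servo_tool:
  moves:
    - {"travel": [4,0,-2],"angular": [0,0,-0.174],"fingers": 8.5}
    - {"travel": [4,0,0],"angular": [0,0,-0.174],"fingers": 8.5}
    - {"travel": [4,0,0],"angular": [0,0,-0.174],"fingers": 8.5}
    - {"travel": [0,0,0],"angular": [0,0,-0.174],"fingers": 8.5}
    - {"travel": [0,0,0],"angular": [0,0,-0.174],"fingers": 8.5}

```text
time_s: 7.78
eef_pos: [0.3709, 0.1371, 0.1152]
orientation: [0.318, 0.948, -0.0, -0.0]
contact_force: [-0.4, 0.7, 0.2]
grip_width: 0.0851
grasp_force: 0.0
```

Run:
```python
from h import *
np.set_printoptions(precision=4,suppress=True)
save(r.camera('top')[160:300,230:390].repeat(3,0).repeat(3,1),'c2.png')
mk=masks_of(['module'],[.3975,.0205,.02])
mk2={'top':blob('top',[.3975,.0205,.02],f=lambda im:(im.max(2)>70)&~((im[...,2]>im[...,0]+40)&(im[...,2]>im[...,1]+40)))}
for k in(mk,mk2):
  for c in k:
    p,s=fit(M['module'],{c:k[c]},(.3975,.0205,.046));print(c,p,'%.3f'%s,k[c].sum())
p,R,a=now();print(p,a)
plan([(.3975,.0205,.09,3.188)])
```

```text
top [0.396  0.0232 0.0226] 0.953 617
scene [0.3976 0.0223 0.2122] 0.887 604
top [0.3976 0.0233 0.0268] 0.977 638
[0.3713 0.1364 0.1152] 2.484488451139074
[-1.8, -1.5, 0.5] -0.14
[-1.6, -1.8, 0.5] -0.14
[-1.4, -2.0, 0.5] -0.14
[-1.0, -2.1, 0.5] -0.14
[-0.79, -2.23, 0.52] -0.144
-- [0.3975 0.0205 0.09  ] 3.188
```

View pics/c2.png

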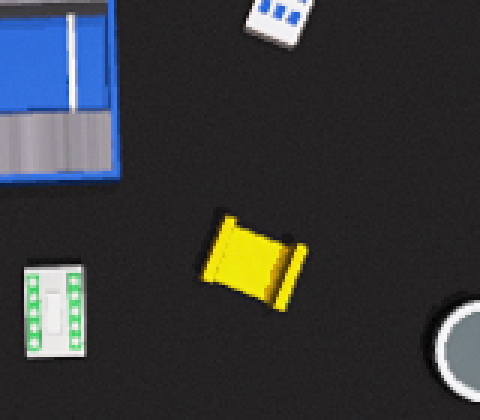

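Call:
servo_tool:
  moves:
    - {"travel": [-1.8,-1.5,0.5],"angular": [0,0,-0.14],"fingers": 8.5}
    - {"travel": [-1.6,-1.8,0.5],"angular": [0,0,-0.14],"fingers": 8.5}
    - {"travel": [-1.4,-2.0,0.5],"angular": [0,0,-0.14],"fingers": 8.5}
    - {"travel": [-1.0,-2.1,0.5],"angular": [0,0,-0.14],"fingers": 8.5}
    - {"travel": [-0.8,-2.0,0.5],"angular": [0,0,-0.144],"fingers": 8.5}

```text
time_s: 8.7
eef_pos: [0.3982, 0.022, 0.0901]
orientation: [-0.026, 1.0, 0.0, -0.0]
contact_force: [0.2, 0.5, -0.8]
grip_width: 0.0849
grasp_force: 0.0
```

Call:
servo_tool:
  moves:
    - {"travel": [0,0,3.0],"angular": [0,0,0],"fingers": 8.5}
    - {"travel": [0,0,2.5],"angular": [0,0,0],"fingers": 8.5}
    - {"travel": [0,0,1.0],"angular": [0,0,0],"fingers": 8.5}
    - {"travel": [0,0,0],"angular": [0,0,0],"fingers": 3.8}
    - {"travel": [0,0,0],"angular": [0,0,0],"fingers": 3.8}

```text
time_s: 9.32
eef_pos: [0.3987, 0.0229, 0.0259]
orientation: [-0.025, 1.0, -0.0, 0.0]
contact_force: [0.3, -0.0, 0.5]
grip_width: 0.0512
grasp_force: 0.0
```

Call:
servo_tool:
  moves:
    - {"travel": [0,0,0],"angular": [0,0,0],"fingers": 3.8}
    - {"travel": [0,0,0],"angular": [0,0,0],"fingers": 3.8}
    - {"travel": [0,0,0],"angular": [0,0,0],"fingers": 3.8}
    - {"travel": [0,0,0],"angular": [0,0,0],"fingers": 3.8}

```text
time_s: 9.82
eef_pos: [0.399, 0.023, 0.0263]
orientation: [-0.025, 1.0, -0.0, 0.001]
contact_force: [-0.3, 1.5, 6.3]
grip_width: 0.0431
grasp_force: 61.7
```

Call:
servo_tool:
  moves:
    - {"travel": [0,0,-1],"angular": [0,0,0],"fingers": 3.8}
    - {"travel": [0,0,-4],"angular": [0,0,0],"fingers": 3.8}
    - {"travel": [0,0,-5],"angular": [0,0,0],"fingers": 3.8}
    - {"travel": [0,0,0],"angular": [0,0,0],"fingers": 3.8}

```text
time_s: 10.32
eef_pos: [0.401, 0.0227, 0.1289]
orientation: [-0.025, 1.0, -0.001, 0.004]
contact_force: [0.5, 0.2, -2.2]
grip_width: 0.0431
grasp_force: 61.9
```

Run:
```python
from h import *
np.set_printoptions(precision=4,suppress=True)
im=r.camera('top').astype(int)
m=(im.min(2)>170);m[:165]=0;m[195:]=0;m[:,:212]=0;m[:,268:]=0
n,l,st,ct=cv2.connectedComponentsWithStats(m.astype(np.uint8))
for j in range(1,n):
    if st[j,4]>20: print(st[j],ray('top',*ct[j],.013))
o=r.get_obs();p,R,a=now();print(p,a,o['contact_force'],o['grip_width'],R[:,2])
mk={'scene':masks_of(['module'],[p[0],p[1],p[2]-.005])}
plan([(.583,.048,.12,3.188)],.05)
```

```text
[252 165   3  30  61] [0.5899 0.0158 0.013 ]
[225 166   2  29  58] [0.5872 0.0805 0.013 ]
[0.3996 0.0228 0.1271] -3.092267162970308 [-0.4785 -0.3196 -2.1981] 0.04298097579451953 [ 0.0046 -0.0006 -1.    ]
[-4.7, 0.4, 0.1] 0.0
[-4.7, 0.4, 0.1] 0.0
[-4.7, 0.4, 0.1] 0.0
[-4.61, 0.37, 0.12] 0.003
-- [0.583 0.048 0.12 ] -3.095
```

Call:
servo_tool:
  moves:
    - {"travel": [-4.7,0.4,0],"angular": [0,0,0],"fingers": 3.8}
    - {"travel": [-4.7,0.4,0],"angular": [0,0,0],"fingers": 3.8}
    - {"travel": [-4.7,0.4,0],"angular": [0,0,0],"fingers": 3.8}
    - {"travel": [-4.2,0.4,0],"angular": [0,0,0],"fingers": 3.8}
    - {"travel": [0,0,0],"angular": [0,0,0],"fingers": 3.8}

```text
time_s: 11.2
eef_pos: [0.5821, 0.0482, 0.1233]
orientation: [-0.025, 1.0, 0.0, -0.0]
contact_force: [-0.6, -0.7, -1.5]
grip_width: 0.0435
grasp_force: 61.7
```

Run:
```python
from h import *
np.set_printoptions(precision=4,suppress=True)
o=r.get_obs();p,R,a=now();print(p,a,o['contact_force'],o['grip_width'],R[:,2])
plan([(.583,.048,.12,3.188)],.05)
im=r.camera('scene');u,v=proj('scene',p).astype(int)
save(cv2.resize(im[v-60:v+90,u-90:u+90],None,fx=4,fy=4,interpolation=cv2.INTER_CUBIC),'c3.png')
```

```text
[0.5821 0.0482 0.1233] -3.091892918062426 [-0.589  -0.6773 -1.5323] 0.043530498443057376 [-0.0006  0.0001 -1.    ]
[-0.09, -0.02, 0.33] 0.003
-- [0.583 0.048 0.12 ] -3.095
```

View pics/c3.png

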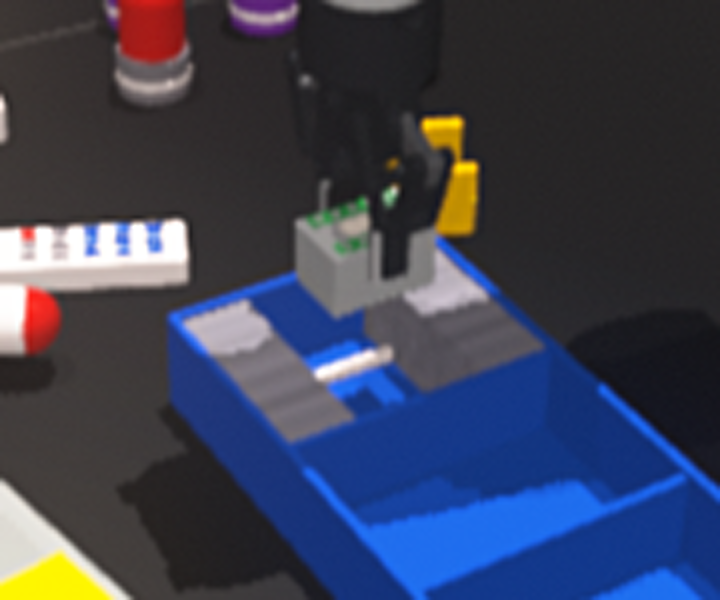

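The scene crop shows the module level in the fingers, green strips up, above the gap between the grey stops. I'm lowering it now.

Call:
servo_tool:
  moves:
    - {"travel": [-0.1,0,3],"angular": [0,0,0],"fingers": 3.8}
    - {"travel": [0,0,3],"angular": [0,0,0],"fingers": 3.8}
    - {"travel": [0,0,2],"angular": [0,0,0],"fingers": 3.8}
    - {"travel": [0,0,0.8],"angular": [0,0,0],"fingers": 3.8}
    - {"travel": [0,0,0],"angular": [0,0,0],"fingers": 3.8}

```text
time_s: 11.88
eef_pos: [0.5799, 0.0479, 0.0367]
orientation: [-0.025, 1.0, 0.0, -0.001]
contact_force: [-0.5, -0.5, -0.9]
grip_width: 0.0428
grasp_force: 61.8
```

Call:
servo_tool:
  moves:
    - {"travel": [0,0,0.2],"angular": [0,0,0],"fingers": 3.8}
    - {"travel": [0,0,0.1],"angular": [0,0,0],"fingers": 3.8}
    - {"travel": [0,0,0],"angular": [0,0,0],"fingers": 3.8}

```text
time_s: 12.25
eef_pos: [0.5814, 0.048, 0.0347]
orientation: [-0.025, 1.0, -0.0, 0.0]
contact_force: [-0.3, 0.1, -1.5]
grip_width: 0.0428
grasp_force: 61.8
```

Call:
servo_tool:
  moves:
    - {"travel": [0,0,0.2],"angular": [0,0,0],"fingers": 3.8}
    - {"travel": [0,0,0.1],"angular": [0,0,0],"fingers": 3.8}
    - {"travel": [0,0,0],"angular": [0,0,0],"fingers": 3.8}

```text
time_s: 12.62
eef_pos: [0.5811, 0.048, 0.0314]
orientation: [-0.025, 1.0, -0.0, 0.0]
contact_force: [-0.1, 0.3, -1.1]
grip_width: 0.0427
grasp_force: 62.0
```

Call:
servo_tool:
  moves:
    - {"travel": [0,0,0.1],"angular": [0,0,0],"fingers": 3.8}
    - {"travel": [0,0,0],"angular": [0,0,0],"fingers": 3.8}

```text
time_s: 12.88
eef_pos: [0.5811, 0.048, 0.0313]
orientation: [-0.025, 1.0, -0.0, 0.0]
contact_force: [-3.6, 0.5, 8.9]
grip_width: 0.0432
grasp_force: 63.0
```

Call:
servo_tool:
  moves:
    - {"travel": [0,0,0],"angular": [0,0,0],"fingers": 6.0}
    - {"travel": [0,0,0],"angular": [0,0,0],"fingers": 6.0}
    - {"travel": [0,0,-2],"angular": [0,0,0],"fingers": 6.0}
    - {"travel": [0,0,-4],"angular": [0,0,0],"fingers": 6.0}
    - {"travel": [0,0,-5],"angular": [0,0,0],"fingers": 6.0}

```text
time_s: 13.5
eef_pos: [0.5802, 0.048, 0.1403]
orientation: [-0.025, 1.0, 0.0, -0.001]
contact_force: [1.0, -0.4, -0.3]
grip_width: 0.0599
grasp_force: 0.0
```

Run:
```python
from h import *
p,R,a=now();print(p,a)
plan([(.6697,-.161,.10,2.765),(.6697,-.161,.013,2.765)],.05)
```

```text
[0.58019176 0.04799248 0.1402716 ] -3.0924446346610397
[-1.6, -4.3, 0.8] 0.09
[-2.0, -4.1, 0.8] 0.08
[-2.3, -3.9, 0.8] 0.09
[-2.6, -3.7, 0.8] 0.08
[-2.86, -3.52, 0.83] 0.086
-- [ 0.6697 -0.161   0.1   ] -3.518
[0.0, -0.0, 4.3] -0.0
[0.0, -0.0, 4.4] -0.0
-- [ 0.6697 -0.161   0.013 ] -3.518
```

Call:
servo_tool:
  moves:
    - {"travel": [-1.6,-4.3,0.8],"angular": [0,0,0.09],"fingers": 8.0}
    - {"travel": [-2.0,-4.1,0.8],"angular": [0,0,0.08],"fingers": 8.0}
    - {"travel": [-2.3,-3.9,0.8],"angular": [0,0,0.09],"fingers": 8.0}
    - {"travel": [-2.6,-3.7,0.8],"angular": [0,0,0.08],"fingers": 8.0}
    - {"travel": [-2.9,-3.5,0.8],"angular": [0,0,0.086],"fingers": 8.0}

```text
time_s: 14.12
eef_pos: [0.6716, -0.1623, 0.0997]
orientation: [0.189, 0.982, 0.0, -0.0]
contact_force: [0.6, 0.1, 0.0]
grip_width: 0.0802
grasp_force: 0.0
```

Call:
servo_tool:
  moves:
    - {"travel": [0,0,0],"angular": [0,0,0],"fingers": 8.0}

```text
time_s: 14.25
eef_pos: [0.6715, -0.1643, 0.0989]
orientation: [0.189, 0.982, -0.0, -0.0]
contact_force: [0.3, -0.3, -0.2]
grip_width: 0.0798
grasp_force: 0.0
```

Run:
```python
from h import *
np.set_printoptions(precision=4,suppress=True)
p,R,a=now();print(p,a)
plan([(.6697,-.161,.07,2.765)],.05)
save(cv2.resize(r.camera('top')[120:240,200:360],None,fx=4,fy=4,interpolation=cv2.INTER_CUBIC),'c4.png')
```

```text
[ 0.6715 -0.1643  0.0989] 2.7605176080803804
[0.29, 0.24, 2.89] -0.004
-- [ 0.6697 -0.161   0.07  ] 2.765
```

View pics/c4.png

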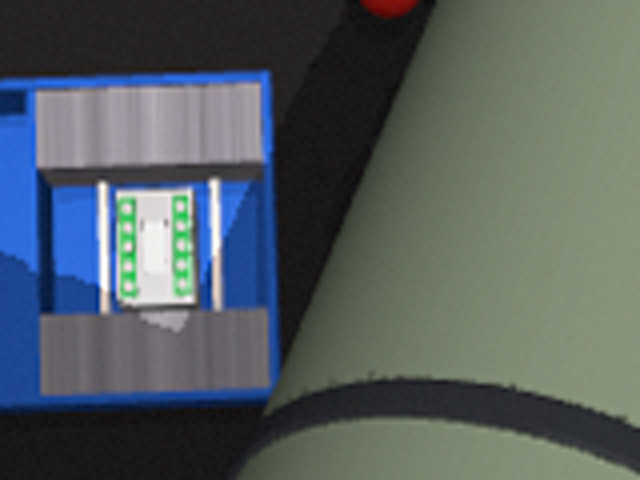

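The module lies flat between the ribs (crop centre (157,247)), green strips up. Next is the remote.

Call:
servo_tool:
  moves:
    - {"travel": [0.2,0.2,3.5],"angular": [0,0,0],"fingers": 8.0}
    - {"travel": [0,0,3.5],"angular": [0,0,0],"fingers": 8.0}
    - {"travel": [0,0,1.2],"angular": [0,0,0],"fingers": 8.0}
    - {"travel": [0,0,0.2],"angular": [0,0,0],"fingers": 8.0}
    - {"travel": [0,0,0],"angular": [0,0,0],"fingers": 8.0}

```text
time_s: 14.92
eef_pos: [0.6709, -0.1583, 0.0177]
orientation: [0.187, 0.982, -0.0, 0.001]
contact_force: [0.3, 0.3, 0.2]
grip_width: 0.0799
grasp_force: 0.0
```

Call:
servo_tool:
  moves:
    - {"travel": [0,0,0.3],"angular": [0,0,0],"fingers": 8.0}
    - {"travel": [0,0,0],"angular": [0,0,0],"fingers": 3.6}
    - {"travel": [0,0,0],"angular": [0,0,0],"fingers": 3.6}
    - {"travel": [0,0,0],"angular": [0,0,0],"fingers": 3.6}
    - {"travel": [0,0,0],"angular": [0,0,0],"fingers": 3.6}

```text
time_s: 15.55
eef_pos: [0.6705, -0.1586, 0.0139]
orientation: [0.187, 0.982, -0.0, 0.001]
contact_force: [0.1, -0.9, 3.7]
grip_width: 0.0409
grasp_force: 63.5
```

Call:
servo_tool:
  moves:
    - {"travel": [0,0,0],"angular": [0,0,0],"fingers": 3.6}
    - {"travel": [0,0,0],"angular": [0,0,0],"fingers": 3.6}

```text
time_s: 15.8
eef_pos: [0.6704, -0.1586, 0.0139]
orientation: [0.187, 0.982, -0.0, 0.001]
contact_force: [-0.1, -0.1, 4.9]
grip_width: 0.0406
grasp_force: 63.7
```

Call:
servo_tool:
  moves:
    - {"travel": [0,0,-1],"angular": [0,0,0],"fingers": 3.6}
    - {"travel": [0,0,-4],"angular": [0,0,0],"fingers": 3.6}
    - {"travel": [0,0,-5],"angular": [0,0,0],"fingers": 3.6}
    - {"travel": [0,0,-3],"angular": [0,0,0],"fingers": 3.6}
    - {"travel": [0,0,0],"angular": [0,0,0],"fingers": 3.6}

```text
time_s: 16.42
eef_pos: [0.6716, -0.1588, 0.1464]
orientation: [0.187, 0.982, -0.0, 0.003]
contact_force: [0.8, 0.3, -1.2]
grip_width: 0.0406
grasp_force: 63.0
```

Run:
```python
from h import *
o=r.get_obs();p,R,a=now();print(p,a,o['grip_width'],o['contact_force'],R[:,2])
plan([(.576,.173,.13,3.188)],.045)
```

```text
[ 0.67159284 -0.15877768  0.1463503 ] 2.7648959777405384 0.04063499662015005 [ 0.75385356  0.29257849 -1.24956244] [ 0.00485653 -0.00160075 -0.99998693]
[2.6, 3.4, 0.2] -0.05
[2.5, 3.5, 0.2] -0.05
[2.3, 3.7, 0.2] -0.05
[2.1, 3.8, 0.2] -0.05
[1.9, 3.9, 0.2] -0.06
[1.7, 4.0, 0.2] -0.05
[1.4, 4.0, 0.2] -0.06
[1.24, 4.14, 0.24] -0.053
-- [0.576 0.173 0.13 ] 3.188
```

Call:
servo_tool:
  moves:
    - {"travel": [2.6,3.4,0.2],"angular": [0,0,-0.05],"fingers": 3.6}
    - {"travel": [2.5,3.5,0.2],"angular": [0,0,-0.05],"fingers": 3.6}
    - {"travel": [2.3,3.7,0.2],"angular": [0,0,-0.05],"fingers": 3.6}
    - {"travel": [2.1,3.8,0.2],"angular": [0,0,-0.05],"fingers": 3.6}
    - {"travel": [1.9,3.9,0.2],"angular": [0,0,-0.06],"fingers": 3.6}

```text
time_s: 17.05
eef_pos: [0.608, 0.0508, 0.1311]
orientation: [0.057, 0.998, 0.0, -0.002]
contact_force: [0.6, -0.3, -1.0]
grip_width: 0.0401
grasp_force: 62.9
```

Call:
servo_tool:
  moves:
    - {"travel": [1.7,4.0,0.2],"angular": [0,0,-0.05],"fingers": 3.6}
    - {"travel": [1.4,4.0,0.2],"angular": [0,0,-0.06],"fingers": 3.6}
    - {"travel": [1.2,4.1,0.2],"angular": [0,0,-0.053],"fingers": 3.6}
    - {"travel": [0,0,0],"angular": [0,0,0],"fingers": 3.6}
    - {"travel": [0,0,0],"angular": [0,0,0],"fingers": 3.6}

```text
time_s: 17.68
eef_pos: [0.5739, 0.1728, 0.1259]
orientation: [-0.023, 1.0, -0.0, -0.001]
contact_force: [0.1, -0.5, -1.4]
grip_width: 0.0408
grasp_force: 62.9
```

Run:
```python
from h import *
o=r.get_obs();p,R,a=now();print(p,a,o['grip_width'],o['contact_force'],R[:,2])
plan([(.576,.173,.13,3.188)],.045)
im=r.camera('scene');u,v=proj('scene',p).astype(int)
save(cv2.resize(im[v-60:v+90,u-90:u+90],None,fx=3,fy=3,interpolation=cv2.INTER_CUBIC),'c5.png')
```

```text
[0.57391312 0.17280125 0.12592574] -3.0952058623324157 0.04084578947383331 [ 0.07539219 -0.53308727 -1.39083594] [-2.20263429e-03 -8.65234526e-04 -9.99997200e-01]
[-0.21, 0.01, -0.41] -0.0
-- [0.576 0.173 0.13 ] -3.095
```

View pics/c5.png

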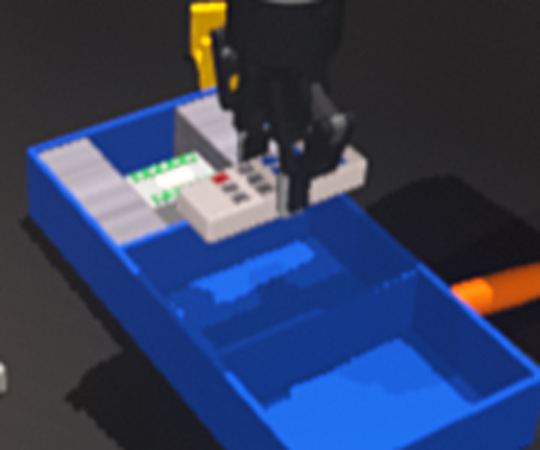

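The crop shows the remote level, keys up, lying across the middle bay. I'm lowering it; contact is expected at TCP z ≈ 0.019.

Call:
servo_tool:
  moves:
    - {"travel": [-0.2,0,3],"angular": [0,0,0],"fingers": 3.6}
    - {"travel": [0,0,3],"angular": [0,0,0],"fingers": 3.6}
    - {"travel": [0,0,2.7],"angular": [0,0,0],"fingers": 3.6}
    - {"travel": [0,0,1.3],"angular": [0,0,0],"fingers": 3.6}
    - {"travel": [0,0,0],"angular": [0,0,0],"fingers": 3.6}

```text
time_s: 18.35
eef_pos: [0.5763, 0.1722, 0.0264]
orientation: [-0.022, 1.0, -0.0, -0.001]
contact_force: [0.7, -0.1, -1.4]
grip_width: 0.0412
grasp_force: 62.9
```

Call:
servo_tool:
  moves:
    - {"travel": [0,0,0.2],"angular": [0,0,0],"fingers": 3.6}
    - {"travel": [0,0,0],"angular": [0,0,0],"fingers": 3.6}

```text
time_s: 18.6
eef_pos: [0.5776, 0.1732, 0.0262]
orientation: [-0.023, 1.0, 0.0, 0.001]
contact_force: [-0.2, 0.1, -1.8]
grip_width: 0.0406
grasp_force: 62.9
```

Call:
servo_tool:
  moves:
    - {"travel": [0,0,0.2],"angular": [0,0,0],"fingers": 3.6}
    - {"travel": [0,0,0.2],"angular": [0,0,0],"fingers": 3.6}
    - {"travel": [0,0,0],"angular": [0,0,0],"fingers": 3.6}

```text
time_s: 18.98
eef_pos: [0.5766, 0.1732, 0.0211]
orientation: [-0.023, 1.0, -0.0, -0.0]
contact_force: [0.3, 0.0, -0.7]
grip_width: 0.0404
grasp_force: 62.9
```

Call:
servo_tool:
  moves:
    - {"travel": [0,0,0.1],"angular": [0,0,0],"fingers": 3.6}
    - {"travel": [0,0,0],"angular": [0,0,0],"fingers": 3.6}

```text
time_s: 19.23
eef_pos: [0.5767, 0.1731, 0.0202]
orientation: [-0.023, 1.0, -0.0, -0.0]
contact_force: [-0.7, -0.1, -0.8]
grip_width: 0.0401
grasp_force: 62.9
```

Call:
servo_tool:
  moves:
    - {"travel": [0,0,0.1],"angular": [0,0,0],"fingers": 3.6}
    - {"travel": [0,0,0],"angular": [0,0,0],"fingers": 3.6}

```text
time_s: 19.48
eef_pos: [0.5767, 0.1731, 0.0192]
orientation: [-0.023, 1.0, -0.0, -0.0]
contact_force: [0.4, 0.2, -0.6]
grip_width: 0.0404
grasp_force: 62.9
```

Call:
servo_tool:
  moves:
    - {"travel": [0,0,0.05],"angular": [0,0,0],"fingers": 3.6}
    - {"travel": [0,0,0],"angular": [0,0,0],"fingers": 3.6}

```text
time_s: 19.73
eef_pos: [0.5768, 0.1732, 0.0189]
orientation: [-0.023, 1.0, -0.0, 0.0]
contact_force: [0.5, -0.7, 0.8]
grip_width: 0.0407
grasp_force: 63.1
```

Call:
servo_tool:
  moves:
    - {"travel": [0,0,0],"angular": [0,0,0],"fingers": 6.2}
    - {"travel": [0,0,0],"angular": [0,0,0],"fingers": 6.2}
    - {"travel": [0,0,-2],"angular": [0,0,0],"fingers": 6.2}
    - {"travel": [0,0,-6],"angular": [0,0,0],"fingers": 6.2}
    - {"travel": [0,0,-6],"angular": [0,0,0],"fingers": 6.2}

```text
time_s: 20.35
eef_pos: [0.5764, 0.1731, 0.1599]
orientation: [-0.023, 1.0, -0.0, -0.0]
contact_force: [1.5, -0.3, 0.5]
grip_width: 0.062
grasp_force: 0.0
```

Run:
```python
from h import *
o=r.get_obs();p,R,a=now();print(p,a,o['grip_width'])
plan([(.5346,-.356,.17,4.34)],.055)
```

```text
[0.57640848 0.17307286 0.15992739] -3.0953951224972083 0.06200384626798276
[0.7, -5.3, -0.1] -0.12
[1.3, -5.1, -0.1] -0.11
[1.8, -5.0, -0.1] -0.12
[2.4, -4.7, -0.1] -0.11
[2.9, -4.4, -0.1] -0.12
[3.5, -4.0, -0.1] -0.11
[3.9, -3.7, -0.1] -0.12
[4.3, -3.2, -0.1] -0.11
[4.6, -2.7, -0.1] -0.12
[4.8, -2.05, -0.11] -0.112
-- [ 0.5346 -0.356   0.17  ] -1.943
```

Call:
servo_tool:
  moves:
    - {"travel": [0.7,-5.3,-0.2],"angular": [0,0,-0.12],"fingers": 8.5}
    - {"travel": [1.3,-5.1,-0.2],"angular": [0,0,-0.11],"fingers": 8.5}
    - {"travel": [1.8,-5.0,-0.1],"angular": [0,0,-0.12],"fingers": 8.5}
    - {"travel": [2.4,-4.7,-0.1],"angular": [0,0,-0.11],"fingers": 8.5}
    - {"travel": [2.9,-4.4,-0.1],"angular": [0,0,-0.12],"fingers": 8.5}

```text
time_s: 20.98
eef_pos: [0.5561, -0.0925, 0.1661]
orientation: [-0.31, 0.951, -0.0, 0.0]
contact_force: [0.5, -0.1, 0.0]
grip_width: 0.0852
grasp_force: 0.0
```

Call:
servo_tool:
  moves:
    - {"travel": [3.5,-4.0,-0.1],"angular": [0,0,-0.11],"fingers": 8.5}
    - {"travel": [3.9,-3.7,-0.1],"angular": [0,0,-0.12],"fingers": 8.5}
    - {"travel": [4.3,-3.2,-0.1],"angular": [0,0,-0.11],"fingers": 8.5}
    - {"travel": [4.6,-2.7,-0.1],"angular": [0,0,-0.12],"fingers": 8.5}
    - {"travel": [4.8,-2.0,-0.1],"angular": [0,0,-0.112],"fingers": 8.5}

```text
time_s: 21.6
eef_pos: [0.5344, -0.3576, 0.171]
orientation: [-0.565, 0.825, -0.0, 0.0]
contact_force: [0.9, -0.8, -0.4]
grip_width: 0.0848
grasp_force: 0.0
```

Call:
servo_tool:
  moves:
    - {"travel": [0,0,0],"angular": [0,0,0],"fingers": 8.5}
    - {"travel": [0,0,0],"angular": [0,0,0],"fingers": 8.5}

```text
time_s: 21.85
eef_pos: [0.5343, -0.3553, 0.1705]
orientation: [-0.564, 0.826, 0.001, 0.0]
contact_force: [0.6, 0.3, -0.3]
grip_width: 0.0854
grasp_force: 0.0
```

Run:
```python
from h import *
o=r.get_obs();p,R,a=now();print(p,a,o['grip_width'])
plan([(.5346,-.3565,.15,4.34)],.055)
save(cv2.resize(r.camera('top')[120:240,80:280],None,fx=4,fy=4,interpolation=cv2.INTER_CUBIC),'c6.png')
```

```text
[ 0.5342708  -0.35531541  0.17048999] -1.9443413292066698 0.08539898699466424
[0.1, -0.07, 2.05] -0.001
-- [ 0.5346 -0.3565  0.15  ] -1.943
```

View pics/c6.png

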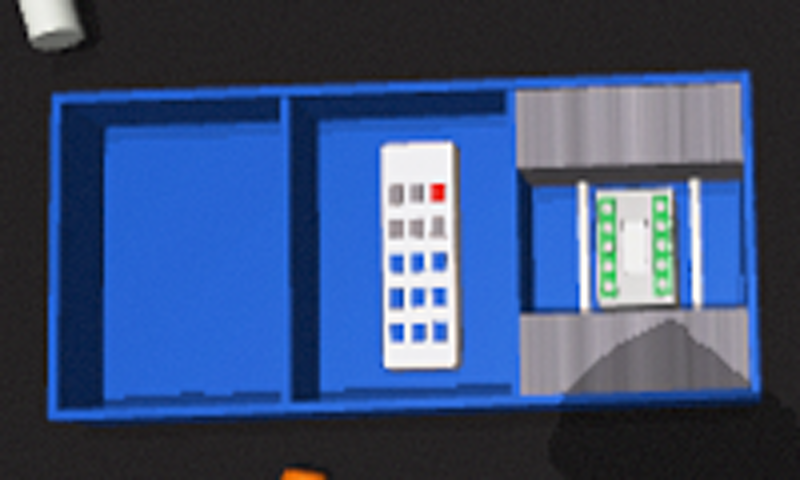

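Remote (crop (420,255)) and module (635,247) are both flat in their bays. Now I descend onto the red beacon.

Call:
servo_tool:
  moves:
    - {"travel": [0.1,-0.1,4],"angular": [0,0,0],"fingers": 8.5}
    - {"travel": [0,0,4],"angular": [0,0,0],"fingers": 8.5}
    - {"travel": [0,0,3],"angular": [0,0,0],"fingers": 8.5}
    - {"travel": [0,0,0.9],"angular": [0,0,0],"fingers": 8.5}
    - {"travel": [0,0,0],"angular": [0,0,0],"fingers": 8.5}

```text
time_s: 22.52
eef_pos: [0.5355, -0.356, 0.052]
orientation: [-0.564, 0.826, 0.0, -0.0]
contact_force: [0.2, -0.3, 0.7]
grip_width: 0.0848
grasp_force: 0.0
```

Call:
servo_tool:
  moves:
    - {"travel": [0,0,0],"angular": [0,0,0],"fingers": 4.2}
    - {"travel": [0,0,0],"angular": [0,0,0],"fingers": 4.2}
    - {"travel": [0,0,0],"angular": [0,0,0],"fingers": 4.2}
    - {"travel": [0,0,0],"angular": [0,0,0],"fingers": 4.2}
    - {"travel": [0,0,0],"angular": [0,0,0],"fingers": 4.2}

```text
time_s: 23.15
eef_pos: [0.5359, -0.3577, 0.0534]
orientation: [-0.564, 0.826, -0.001, 0.0]
contact_force: [-0.4, 0.0, 6.3]
grip_width: 0.0473
grasp_force: 62.1
```

Call:
servo_tool:
  moves:
    - {"travel": [0,0,-1],"angular": [0,0,0],"fingers": 4.2}
    - {"travel": [0,0,-4],"angular": [0,0,0],"fingers": 4.2}
    - {"travel": [0,0,-4],"angular": [0,0,0],"fingers": 4.2}
    - {"travel": [0,0,-4],"angular": [0,0,0],"fingers": 4.2}
    - {"travel": [0,0,-1],"angular": [0,0,0],"fingers": 4.2}

```text
time_s: 23.78
eef_pos: [0.5364, -0.3581, 0.1951]
orientation: [-0.564, 0.826, -0.003, 0.001]
contact_force: [0.3, 0.2, -2.2]
grip_width: 0.0469
grasp_force: 62.0
```

Run:
```python
from h import *
o=r.get_obs();p,R,a=now();print(p,a,o['grip_width'],o['contact_force'])
plan([(.570,.298,.19,4.76)],.05)
```

```text
[ 0.53641041 -0.3580989   0.19509201] -1.9434644624446975 0.046890768092218836 [ 0.26737475  0.18657979 -2.22399494]
[-4.5, 1.5, 0.0] -0.03
[-4.5, 1.3, 0.0] -0.03
[-4.5, 1.2, 0.0] -0.03
[-4.6, 1.1, 0.0] -0.03
[-4.6, 0.9, 0.1] -0.03
[-4.6, 0.8, 0.0] -0.03
[-4.6, 0.7, 0.1] -0.03
[-4.7, 0.5, 0.0] -0.03
[-4.7, 0.4, 0.1] -0.03
[-4.7, 0.2, 0.0] -0.03
[-4.7, 0.1, 0.1] -0.03
[-4.7, -0.0, 0.0] -0.03
[-4.7, -0.2, 0.1] -0.03
[-4.61, -0.26, 0.01] -0.03
-- [0.57  0.298 0.19 ] -1.523
```

Call:
servo_tool:
  moves:
    - {"travel": [-4.5,1.5,0],"angular": [0,0,-0.03],"fingers": 4.2}
    - {"travel": [-4.5,1.3,0],"angular": [0,0,-0.03],"fingers": 4.2}
    - {"travel": [-4.5,1.2,0],"angular": [0,0,-0.03],"fingers": 4.2}
    - {"travel": [-4.6,1.1,0],"angular": [0,0,-0.03],"fingers": 4.2}
    - {"travel": [-4.6,0.9,0],"angular": [0,0,-0.03],"fingers": 4.2}

```text
time_s: 24.4
eef_pos: [0.5469, -0.1206, 0.1904]
orientation: [-0.624, 0.781, 0.001, -0.001]
contact_force: [0.6, 0.7, -2.3]
grip_width: 0.0469
grasp_force: 62.2
```

Call:
servo_tool:
  moves:
    - {"travel": [-4.6,0.8,0],"angular": [0,0,-0.03],"fingers": 4.2}
    - {"travel": [-4.6,0.7,0],"angular": [0,0,-0.03],"fingers": 4.2}
    - {"travel": [-4.7,0.5,0],"angular": [0,0,-0.03],"fingers": 4.2}
    - {"travel": [-4.7,0.4,0],"angular": [0,0,-0.03],"fingers": 4.2}
    - {"travel": [-4.7,0.2,0],"angular": [0,0,-0.03],"fingers": 4.2}

```text
time_s: 25.02
eef_pos: [0.559, 0.1135, 0.1904]
orientation: [-0.681, 0.732, 0.001, -0.001]
contact_force: [-0.0, -0.1, -1.6]
grip_width: 0.0469
grasp_force: 62.2
```

Call:
servo_tool:
  moves:
    - {"travel": [-4.7,0.1,0],"angular": [0,0,-0.03],"fingers": 4.2}
    - {"travel": [-4.7,0,0],"angular": [0,0,-0.03],"fingers": 4.2}
    - {"travel": [-4.7,-0.2,0],"angular": [0,0,-0.03],"fingers": 4.2}
    - {"travel": [-4.6,-0.3,0],"angular": [0,0,-0.03],"fingers": 4.2}
    - {"travel": [0,0,0],"angular": [0,0,0],"fingers": 4.2}

```text
time_s: 25.65
eef_pos: [0.5679, 0.3018, 0.1899]
orientation: [0.725, -0.689, -0.001, 0.001]
contact_force: [1.2, -0.8, -2.3]
grip_width: 0.0465
grasp_force: 62.2
```

Run:
```python
from h import *
o=r.get_obs();p,R,a=now();print(p,a,o['grip_width'],o['contact_force'],R[:,2])
plan([(.570,.298,.07,4.76)],.05)
im=r.camera('scene');u,v=proj('scene',p).astype(int)
save(cv2.resize(im[v-50:v+120,u-100:u+100],None,fx=3,fy=3,interpolation=cv2.INTER_CUBIC),'c7.png')
```

```text
[0.56794274 0.30183436 0.18989514] -1.518858801011471 0.04647156294471455 [ 1.18502805 -0.78370196 -2.26886111] [-2.03907151e-03 -3.58642119e-05 -9.99997920e-01]
[0.1, -0.1, 4.0] 0.0
[0.1, -0.0, 4.0] 0.0
[0.19, -0.09, 3.99] 0.004
-- [0.57  0.298 0.07 ] -1.523
```

View pics/c7.png

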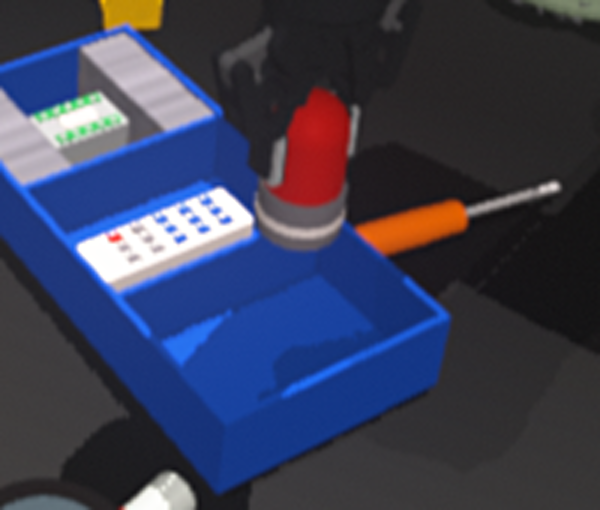

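The beacon hangs upright over the end bay. I'm lowering it; contact is expected at z ≈ 0.058.

Call:
servo_tool:
  moves:
    - {"travel": [0.1,-0.1,4],"angular": [0,0,0],"fingers": 4.2}
    - {"travel": [0.1,0,4],"angular": [0,0,0],"fingers": 4.2}
    - {"travel": [0,0,3],"angular": [0,0,0],"fingers": 4.2}
    - {"travel": [0,0,1.4],"angular": [0,0,0],"fingers": 4.2}
    - {"travel": [0,0,0],"angular": [0,0,0],"fingers": 4.2}

```text
time_s: 26.32
eef_pos: [0.5695, 0.2959, 0.0668]
orientation: [0.723, -0.691, -0.0, 0.001]
contact_force: [-0.2, -0.1, -1.1]
grip_width: 0.0473
grasp_force: 62.3
```

Call:
servo_tool:
  moves:
    - {"travel": [0,0,0.1],"angular": [0,0,0],"fingers": 4.2}
    - {"travel": [0,0,0.1],"angular": [0,0,0],"fingers": 4.2}
    - {"travel": [0,0,0],"angular": [0,0,0],"fingers": 4.2}

```text
time_s: 26.7
eef_pos: [0.5707, 0.2972, 0.0666]
orientation: [0.724, -0.69, 0.0, -0.001]
contact_force: [0.4, -0.4, -2.2]
grip_width: 0.0471
grasp_force: 62.3
```

Call:
servo_tool:
  moves:
    - {"travel": [0,0,0.3],"angular": [0,0,0],"fingers": 4.2}
    - {"travel": [0,0,0.2],"angular": [0,0,0],"fingers": 4.2}
    - {"travel": [0,0,0.1],"angular": [0,0,0],"fingers": 4.2}
    - {"travel": [0,0,0],"angular": [0,0,0],"fingers": 4.2}

```text
time_s: 27.2
eef_pos: [0.5701, 0.297, 0.0596]
orientation: [0.724, -0.69, -0.0, 0.0]
contact_force: [0.2, -0.4, -2.2]
grip_width: 0.0467
grasp_force: 62.3
```

Call:
servo_tool:
  moves:
    - {"travel": [0,0,0.1],"angular": [0,0,0],"fingers": 4.2}
    - {"travel": [0,0,0],"angular": [0,0,0],"fingers": 4.2}

```text
time_s: 27.45
eef_pos: [0.5702, 0.297, 0.0587]
orientation: [0.724, -0.69, -0.0, 0.0]
contact_force: [-0.6, -0.2, -2.3]
grip_width: 0.0467
grasp_force: 62.3
```

Call:
servo_tool:
  moves:
    - {"travel": [0,0,0.1],"angular": [0,0,0],"fingers": 4.2}
    - {"travel": [0,0,0],"angular": [0,0,0],"fingers": 4.2}

```text
time_s: 27.7
eef_pos: [0.5703, 0.2971, 0.0584]
orientation: [0.724, -0.69, 0.0, -0.0]
contact_force: [-2.8, 0.0, 3.3]
grip_width: 0.0465
grasp_force: 62.8
```

Call:
servo_tool:
  moves:
    - {"travel": [0,0,0],"angular": [0,0,0],"fingers": 8.0}
    - {"travel": [0,0,0],"angular": [0,0,0],"fingers": 8.0}
    - {"travel": [0,0,0],"angular": [0,0,0],"fingers": 8.0}
    - {"travel": [0,0,-3],"angular": [0,0,0],"fingers": 8.0}
    - {"travel": [0,0,-5],"angular": [0,0,0],"fingers": 8.0}

```text
time_s: 28.32
eef_pos: [0.5687, 0.2964, 0.1365]
orientation: [0.724, -0.69, -0.001, 0.002]
contact_force: [1.8, 0.4, 0.3]
grip_width: 0.0803
grasp_force: 0.0
```

Call:
servo_tool:
  moves:
    - {"travel": [0,0,-5],"angular": [0,0,0],"fingers": 8.0}
    - {"travel": [0,-4,-1],"angular": [0,0,0],"fingers": 8.0}
    - {"travel": [0,-5,0],"angular": [0,0,0],"fingers": 8.0}
    - {"travel": [0,-5,0],"angular": [0,0,0],"fingers": 8.0}
    - {"travel": [0,-3,0],"angular": [0,0,0],"fingers": 8.0}

```text
time_s: 28.95
eef_pos: [0.742, 0.3046, 0.1971]
orientation: [0.723, -0.69, 0.0, -0.0]
contact_force: [0.4, -0.3, -0.5]
grip_width: 0.0801
grasp_force: 0.0
```

Run:
```python
from h import *
p,R,a=now();print(p)
t=r.camera('top');s=r.camera('scene')
save(np.hstack([cv2.resize(t[120:330,80:340],None,fx=1.5,fy=1.5),cv2.resize(s[100:310,150:410],None,fx=1.5,fy=1.5)]),'c8.png')
```

```text
[0.74195876 0.30461225 0.19711989]
```

View pics/c8.png

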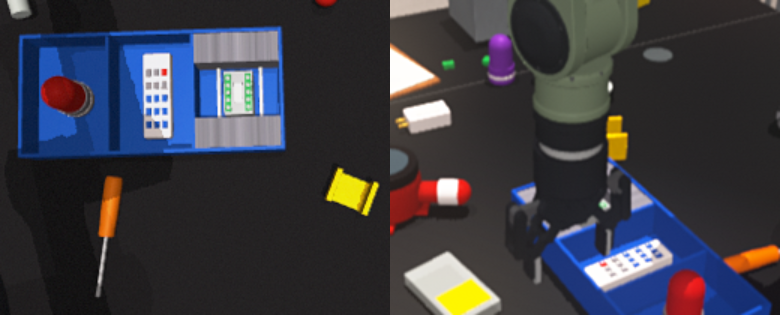

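The beacon stands upright at (70,97), the remote lies at (157,97) and the module at (238,92). All three are in their bays, the bystanders in view look undisturbed, and the arm is clear.

```bash
python3 -c "
from workcell import r
print(r.job_done())"
```

```text
the job is handed in; nothing more can be done
None
```

The job is handed in at about 29 s on the robot's clock: module (after the bench regrasp), remote and red beacon were lowered in that order into their own bays and look right in the last pictures, though no verdict came back.

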